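Roll down the facing strips

ROBOT

A 6-joint arm with a two-finger parallel gripper is mounted at the origin on a cart in front of the work surface, level with it; the furniture and walls round the work are solid. World frame = base frame: x ahead of the robot, y to its left, z up, the work surface at z = 0. Lengths are in m, angles in rad, forces in N, time in s.
With the tool pointing down it reaches from about 0.3 to 0.875 m from the base axis. Payload 6.4 kg.
Tool frame: the origin (TCP) lies at the centre of the arm's flange, where the gripper is bolted on; the fingertips stand 173 mm ahead of it and the grasp point (between the pads) lies 155 mm ahead of it; z points along the fingers, y is the line along which they close (so a half turn about z gives the same grasp; the last joint's range is limited). The gripper opens to 85 mm and grips with 20 to 120 N. Pads are 22 mm wide; open, the fingers measure 114 mm over their backs; the gripper's body (76 mm by 85 mm) begins 54 mm behind the grasp point. The pads swing forward as they close: fully open they stand 13 mm farther back than shut.
Start: joints at [0.967, 0.181, 1.607, -0, 1.354, -0.206], TCP at [0.223, 0.53, 0.405] pointing down, gripper open.
Joint ranges: [-2.99, 2.99], [-0.89, 2.07], [0.3, 2.58], [-1.14, 4.28], [0, 2.63], [-3.12, 3.12]. Speed limits (rad/s): [2.57, 2.57, 3.01, 3.14, 3.14, 3.14].

INTERFACE

Orientations are given as a unit quaternion [w, x, y, z].
In Python, from bench import get_obs, camera, get_calibration, hand_in gives the robot as it stands. The module is installed in compiled form; this text tells all that it offers.
- The arm moves only by the tool drive_tool, never from a script. Its argument "increments" is a list of rows, each a list of 2 entries, a list of its own where there are three numbers: the shift along the tool's x, y, z normalised to -1 to 1, where 1 is 250 mm, then the turn about the tool's z normalised to -1 to 1, where 1 is 90 degrees. A call has exactly 8 rows; each row is the pose to reach, as a shift and turn from the pose commanded when the call began, along the tool's axes at that moment; what a row does not reach only later rows make up. A row lasts 1/8 s, in which the tool goes at most 62.5 mm and 10.7 degrees, less where a joint would pass 70% of its speed; a pose out of reach is approached as far as the arm can. A call with a number of a shift or a turn outside -1 to 1 is refused whole. A call with a gripper value outside its range is refused whole. "claw" is the closure, from 0 (fully open) to 1 (shut), set as the call begins (left out, the last holds). The fingers move at their own pace and stop on an object; the grip force is fixed at half the most. Time passes only in rows, so rows that repeat a pose let the fingers close, or fill a call up. It gives the time, the measured TCP pose, the force and the opening at its end, in the units of the state.
- get_obs(): the state, without advancing time (a new reading comes with each control period).
- camera(name): name is "scene" or "top"; returns the picture (384x512x3 uint8, blue, green, red); there is no depth.
- get_calibration(name): a dict with "K" (3x3 intrinsics, pixels), "origin" and "orientation" of the camera in the world. Camera axes: x right, y down, z forward; pixel columns grow to the right and rows downward; lengths in m; the calibration is good to about 2 mm. A picture is of the moment at which its call begins. get_calibration takes no time and is no camera call.
- hand_in(): hands the job in, once; it reports no verdict.
The state is a dict: "time_s": time; "q": joint angles; "dq": joint speeds; "joint_efforts": joint torques, N m; "eef_pos": TCP position; "eef_rot": TCP orientation; "wrist_force": force on the tool from outside, world axes, zero at the start; "torque": the same for the moment, N m; "opening": opening from 0.0 (shut) to 1.0 (fully open).
Only numpy, scipy, OpenCV 4.12 (cv2) and the standard library are available. Lean on these libraries where they do the work, as an engineer would, in place of code of your own. Each camera call takes 0.05 s, during which the arm holds its last target. There are 200 camera calls.

TASK

The wooden strips on the facing panel are only tacked on their adhesive foam and still stand too high. Take the hand roller from its rest, roll it slowly along the panel over all the strips with steady, moderate pressure (about 17 N; over 28 N dents a strip) until every strip is fully bedded, then hang the roller back upright in its rest. Press the strips only with the roller and leave everything else on the table alone.

Things in the scene. Friction and masses are not known exactly. Their poses are not given: they have to be found in the camera images.
- roller_grip (a point): Hand roller (about 0.4 kg): black rubber wheel turning in a steel fork under an upright wooden handle. This point is the handle's centre; the handle is a block 28 mm (own x) x 34 mm (own y) x 64 mm tall. Nothing wider than the handle stands within 32 mm below this point. The fork's bridge, 96 (x) x 40 (y) x 5 mm, has its underside 43 mm below this point. The roller rolls along own y.
- roller_axle (a point): Middle of the roller's axle, 68 mm straight below the handle's centre. The wheel, 44 mm diameter and 60 mm wide, turns freely about own x here; its lowest line is 90 mm below the handle's centre.
- wheel (a joint): turn of the roller's wheel about its axle, rad, 0 at the start; 22 mm of rolling a radian.
- rest: The roller's rest: bent sheet-steel stand fixed to the table, 116 (x) x 90 (y) mm, 67 mm tall, origin at the centre of its underside. The roller hangs upright in it, bridge lying on two cheeks (tops 59 mm above the table, 75 mm apart inside; the fork is 72 mm wide), between small lips 48 mm apart, the wheel hanging clear. The axle then lies along the rest's x.
- rest_hung (a point): Where the handle's centre (roller_grip) is when the roller hangs in its rest: 102 mm above the table; axes as the rest's. Either way round is right.
- panel: Facing panel, fixed to the table: plywood core with frame rails, 134 (x) x 278 (y) mm, rail tops 24 mm above the table, origin at the centre of its underside. Between the rails lie seven wooden strips side by side, each 110 mm long (x) and 34 mm wide (y), covering y = -119 to +119 mm: strip_1 centred at y = -102 mm, strip_7 at y = +102 mm. End rails 20 mm wide lie beyond.
- strip_1 (a joint): Height of strip_1 above its bedded position, m: 0 when fully bedded, 0.0012 to 0.0022 at the start. Strip thickness differs from batch to batch (4 to 12 mm) and a little from strip to strip: bedded, the tops lie 0 to 8.5 mm above the rail tops. A strip only moves up or down: its adhesive foam holds up to about 12 N, beyond that it sinks slowly (10 mm/s for each further 3.5 N) and stays where it is left. About 17 N is right; over 28 N dents it.
- strip_2 (a joint): Height of strip_2 above its bedded position, m: 0 when fully bedded, 0.0012 to 0.0022 at the start.
- strip_3 (a joint): Height of strip_3 above its bedded position, m: 0 when fully bedded, 0.0012 to 0.0022 at the start.
- strip_4 (a joint): Height of strip_4 above its bedded position, m: 0 when fully bedded, 0.0012 to 0.0022 at the start.
- strip_5 (a joint): Height of strip_5 above its bedded position, m: 0 when fully bedded, 0.0012 to 0.0022 at the start.
- strip_6 (a joint): Height of strip_6 above its bedded position, m: 0 when fully bedded, 0.0012 to 0.0022 at the start.
- strip_7 (a joint): Height of strip_7 above its bedded position, m: 0 when fully bedded, 0.0012 to 0.0022 at the start.
- spare_strip: Bystander: a spare facing strip, 110 x 29 x 8 mm, lying in front; to be left alone.
- sanding_block: Bystander: a blue hand sanding block, 118 x 66 x 47 mm; to be left alone.
- wood_offcut: Bystander: a flat wooden stick, 140 x 45 x 19 mm; to be left alone.
- tape_loose: Bystander: a roll of masking tape lying flat, 104 x 25 mm; to be left alone.
- insert_tray: Bystander: a grey tray of brass inserts, 160 x 110 x 28 mm; to be left alone.
- disc_stack: Bystander: a flat round stack of sanding discs, 153 x 10 mm; to be left alone.
- pencil_1: Bystander: a green pencil, 136 mm; to be left alone.
Things that resemble listed ones, but are neither listed nor needed, are in the scene too. Leave any orange look-alike of the rest alone. There is more than one size of the part that bears roller_grip; the job needs the larger.

How it is judged:
By the outcome, as a careful person would: the job done as asked, in the order asked, and still so for the second after the job is handed in, with the robot touching nothing.
It also fails if it takes over 72 s, if anything falls off the work surface, if the arm or the gripper's body presses on something with over 40 N, if the wrist force passes 120 N, or if a joint passes its speed limit or range.

## Working session

There is one attempt and no reset: what is moved stays moved. The work goes in short steps, Python scripts to look and compute and a tool call to move; the robot and the scene stay as the last step left them, time stands still between calls to the robot, and variables do not carry over. Pictures are saved under pics/ and viewed, on a budget of 10 in all, crops included, one or two more only if the job needs it, and the job is handed in when it is done.

Besides the shell and the picture viewer there is one more tool, called after "Request:" as name(argument=value, ...) on one line, values as JSON. drive_tool: Moves the arm, as the interface text tells. Its arguments: {"type":"object","properties":{"increments":{"type":"array","items":{"type":"array"}},"claw":{"type":"number"}},"required":["increments"]}

```bash
mkdir -p pics
python3 - <<'E'
from bench import *
import cv2
o=get_obs();print(o)
for n in("scene","top"):
    c=get_calibration(n);print(n,c)
    cv2.imwrite(f"pics/{n}0.png",cv2.resize(camera(n),(800,600),interpolation=cv2.INTER_CUBIC))
E
```

```text
{'time_s': 0.0, 'q': array([ 9.66716161e-01,  1.81550557e-01,  1.60801806e+00,  1.09070997e-05,
        1.35382124e+00, -2.06282243e-01]), 'dq': array([-0.00123657,  0.00122766, -0.00101695, -0.00156778, -0.00041966,
        0.00059198]), 'joint_efforts': array([-1.19068147e-05, -4.44878733e+01, -3.51330650e+01, -3.58618690e-04,
        9.08279268e-03, -7.01376894e-05]), 'eef_pos': array([0.22257104, 0.52989484, 0.40377368]), 'eef_rot': array([-3.59107545e-04,  1.97591195e-01,  9.80284098e-01, -8.23740350e-04]), 'wrist_force': array([-1.19639491, -0.6044796 ,  0.72855753]), 'torque': array([ 0.01897537, -0.01447182, -0.00286653]), 'opening': 0.999629256994761}
scene {'K': array([[389.21504185,   0.        , 260.32185492],
       [  0.        , 389.21504185, 186.81645825],
       [  0.        ,   0.        ,   1.        ]]), 'origin': array([ 0.02798532, -1.02925343,  0.97073023]), 'orientation': array([-0.40867667,  0.87088381, -0.2494678 ,  0.11095308])}
top {'K': array([[362.10361924,   0.        , 252.35669775],
       [  0.        , 362.10361924, 188.99976236],
       [  0.        ,   0.        ,   1.        ]]), 'origin': array([ 0.42344597, -0.13607013,  1.44991058]), 'orientation': array([ 0.04451904, -0.69575271,  0.71577086, -0.04022802])}
```

View pics/top0.png

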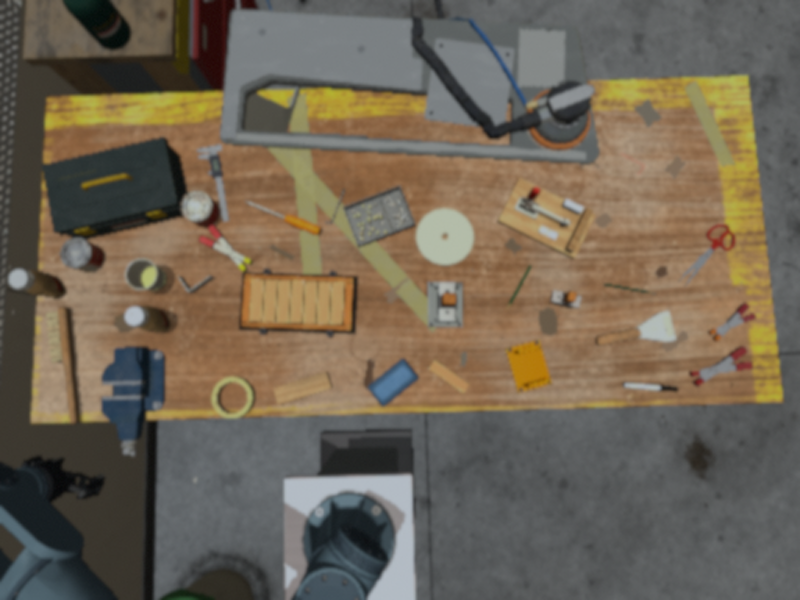

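View pics/scene0.png

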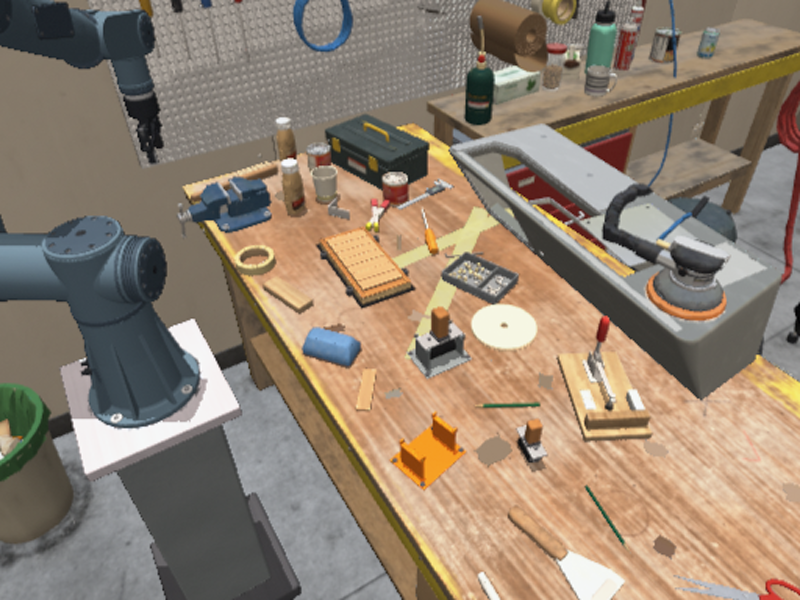

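The top picture shows the panel at about (298,303) and the grey rest with the large roller at (445,303). The orange look-alike is at (529,365) and the small roller at (566,298). Next, an enlarged crop.

```bash
cat > h.py <<'E'
import numpy as np,cv2
from bench import *
from scipy.spatial.transform import Rotation as R
def cal(n):
    c=get_calibration(n);w,x,y,z=c["orientation"];return c["K"],np.array(c["origin"]),R.from_quat([x,y,z,w]).as_matrix()
def back(n,uv,z):
    K,o,M=cal(n);d=M@np.linalg.inv(K)@np.array([uv[0],uv[1],1.]);return o+d*(z-o[2])/d[2]
def proj(n,P):
    K,o,M=cal(n);p=K@(M.T@(np.array(P)-o));return p[:2]/p[2]
def crop(img,c0,r0,w,h,s):
    return cv2.resize(img[r0:r0+h,c0:c0+w],(w*s,h*s),interpolation=cv2.INTER_CUBIC)
E
python3 - <<'E'
from h import *
a=crop(camera("top"),148,168,152,50,5)   # 760x250
b=crop(camera("scene"),200,142,108,98,3) 
s=camera("scene")
b=np.hstack([crop(s,258,190,48,56,6),crop(s,200,142,70,56,6)])
W=max(a.shape[1],b.shape[1])
f=lambda i:np.pad(i,((0,0),(0,W-i.shape[1]),(0,0)))
m=np.vstack([f(a),f(b)]);print(m.shape)
cv2.imwrite("pics/c1.png",m)
E
```

```text
(586, 760, 3)
```

View pics/c1.png

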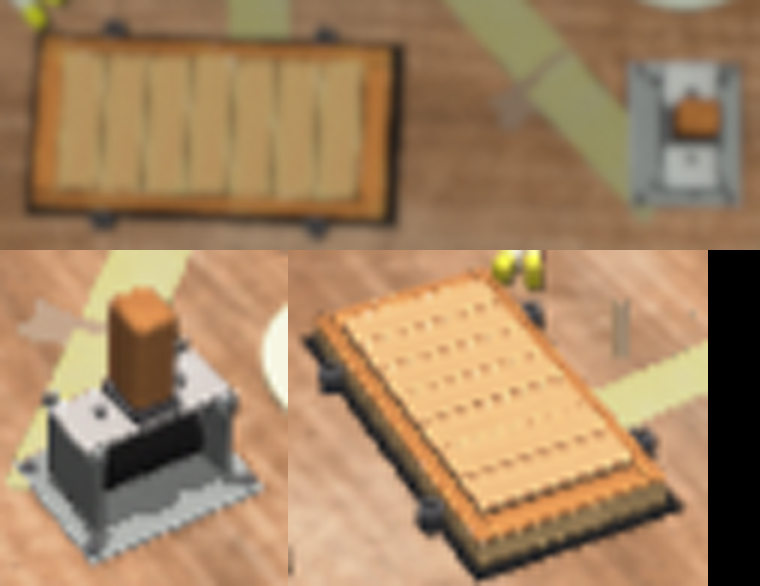

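The crop shows the panel's orange rail corners at (43,38), (392,46), (383,219) and (30,210). The rest's corners are about (628,62), (743,62), (740,208) and (632,207). The handle top is centred near (697,118). The strips stand slightly proud of the rails.

Run:
```python
from h import *
t=lambda p:((p[0]+.5)/5-.5+148,(p[1]+.5)/5-.5+168)
s1=lambda p:((p[0]+.5)/6-.5+258,(p[1]-250+.5)/6-.5+190)
s2=lambda p:((p[0]-288+.5)/6-.5+200,(p[1]-250+.5)/6-.5+142)
def rep(n,P):
    P=np.array(P);print(n,P.round(4).tolist(),"c",P.mean(0).round(4),[round(float(np.linalg.norm(P[i]-P[(i+1)%len(P)])),4) for i in range(len(P))],
     "dirs",[round(float(np.degrees(np.arctan2(*(P[(i+1)%len(P)]-P[i])[[1,0]]))),1) for i in range(len(P))])
rep("panel top",[back("top",t(p),.024) for p in[(43,38),(392,46),(383,219),(30,210)]])
rep("panel scene",[back("scene",s2(p),.024) for p in[(483,272),(668,486),(481,542),(315,322)]])
rep("strips top",[back("top",t(p),.028) for p in[(63,53),(364,60),(358,200),(56,190)]])
rep("strips scene",[back("scene",s2(p),.028) for p in[(487,277),(634,462),(482,512),(340,322)]])
rep("rest top",[back("top",t(p),.0) for p in[(628,62),(743,62),(740,208),(632,207)]])
rep("rest scene",[back("scene",s1(p),.0) for p in[(262,488),(95,563),(18,468)]])
rep("handle top",[back("top",t(p),.134) for p in[(675,100),(719,100),(719,136),(675,136)]])
rep("handle scene",[back("scene",s1(p),.134) for p in[(142,289),(178,305),(145,325),(110,306)]])
```

```text
panel top [[0.6619, 0.2525, 0.024], [0.6474, -0.0262, 0.024], [0.5097, -0.0164, 0.024], [0.5247, 0.2622, 0.024]] c [0.5859 0.118  0.024 ] [0.279, 0.138, 0.279, 0.1375] dirs [-93.0, 176.0, 86.9, -4.1]
panel scene [[0.6587, 0.2458, 0.024], [0.6414, -0.0354, 0.024], [0.513, -0.0198, 0.024], [0.5284, 0.2542, 0.024]] c [0.5854 0.1112 0.024 ] [0.2817, 0.1293, 0.2744, 0.1305] dirs [-93.5, 173.1, 86.8, -3.7]
strips top [[0.6487, 0.2354, 0.028], [0.6361, -0.004, 0.028], [0.525, 0.0026, 0.028], [0.5396, 0.2406, 0.028]] c [0.5874 0.1186 0.028 ] [0.2397, 0.1113, 0.2385, 0.1092] dirs [-93.0, 176.6, 86.5, -2.8]
strips scene [[0.6553, 0.2332, 0.028], [0.6333, -0.0067, 0.028], [0.5255, 0.0015, 0.028], [0.5411, 0.2393, 0.028]] c [0.5888 0.1168 0.028 ] [0.241, 0.108, 0.2384, 0.1144] dirs [-95.3, 175.7, 86.2, -3.1]
rest top [[0.6325, -0.215, 0.0], [0.6298, -0.3078, 0.0], [0.5119, -0.3004, 0.0], [0.5151, -0.2141, 0.0]] c [ 0.5723 -0.2593  0.    ] [0.0929, 0.1181, 0.0864, 0.1174] dirs [-91.7, 176.4, 87.8, -0.4]
rest scene [[0.6285, -0.3044, 0.0], [0.5163, -0.3014, 0.0], [0.5187, -0.2162, -0.0]] c [ 0.5545 -0.274  -0.    ] [0.1122, 0.0852, 0.1408] dirs [178.5, 88.4, -38.8]
handle top [[0.5841, -0.2411, 0.134], [0.5832, -0.2732, 0.134], [0.5567, -0.2722, 0.134], [0.5576, -0.2401, 0.134]] c [ 0.5704 -0.2566  0.134 ] [0.0322, 0.0265, 0.0321, 0.0265] dirs [-91.7, 177.7, 88.4, -2.2]
handle scene [[0.579, -0.2494, 0.134], [0.588, -0.2706, 0.134], [0.564, -0.2743, 0.134], [0.5567, -0.2517, 0.134]] c [ 0.5719 -0.2615  0.134 ] [0.023, 0.0243, 0.0239, 0.0224] dirs [-66.9, -171.0, 108.0, 5.8]
```

Sizes agree with those given. The panel centre is at (0.587, 0.118) with yaw about -3.1°, and the rest is at (0.571, -0.258) with yaw about -2°. I'll grip across the 34 mm side, closing along y. First, moving over.

Request:
drive_tool(increments=[[[-0.1,-0.1,0],0],[[-0.25,-0.24,0],-0.05],[[-0.42,-0.4,0],-0.12],[[-0.6,-0.57,0],-0.19],[[-0.78,-0.74,0],-0.231],[[-0.9,-0.86,0],-0.231],[[-1,-0.94,0],-0.231],[[-1,-0.94,0],-0.231]], claw=0)

```text
time_s: 1.25
eef_pos: [0.363, 0.2151, 0.4048]
eef_rot: [0.0, 0.019, 1.0, -0.0]
wrist_force: [0.1, -0.1, 0.5]
opening: 1.006
```

```bash
cat > st.py <<'E'
from h import *
o=get_obs();w,x,y,z=o["eef_rot"];M=R.from_quat([x,y,z,w]).as_matrix()
print("t",o["time_s"],"p",o["eef_pos"].round(4),"yang",round(float(np.degrees(np.arctan2(M[1,1],M[0,1]))),2),"z",M[:,2].round(4),"F",o["wrist_force"].round(2),"T",o["torque"].round(2),"op",round(o["opening"],3))
def to(P,ang=None):
    d=M.T@(np.array(P)-o["eef_pos"]);print("shift/250",(d/.25).round(4),None if ang is None else round((np.degrees(np.arctan2(M[1,1],M[0,1]))-ang)/90,4))
E
python3 -c "
from st import *
to([.571,-.258,.34],88)"
```

```text
t 1.25 p [0.363  0.2151 0.4048] yang 87.78 z [ 6.e-04 -1.e-04 -1.e+00] F [ 0.12 -0.06  0.48] T [ 0.01 -0.02 -0.  ] op 1.006
shift/250 [-0.9046 -1.859   0.2601] -0.0024
```

Request:
drive_tool(increments=[[[-0.05,-0.1,0],0],[[-0.15,-0.3,0],0],[[-0.26,-0.52,0],0],[[-0.37,-0.74,0],0],[[-0.45,-0.9,0],0],[[-0.5,-1.0,0],0],[[-0.5,-1.0,0],0],[[-0.5,-1.0,0],0]])

```text
time_s: 2.25
eef_pos: [0.4781, -0.0364, 0.4044]
eef_rot: [-0.0, 0.017, 1.0, 0.0]
wrist_force: [-0.7, -0.1, 0.1]
opening: 1.0
```

Request:
drive_tool(increments=[[[-0.05,-0.1,0],0],[[-0.13,-0.26,0.02],0],[[-0.22,-0.45,0.07],0],[[-0.31,-0.65,0.14],0],[[-0.37,-0.79,0.2],0],[[-0.404,-0.859,0.26],0],[[-0.404,-0.859,0.26],0],[[-0.404,-0.859,0.26],0]])

```text
time_s: 3.25
eef_pos: [0.572, -0.254, 0.3401]
eef_rot: [-0.0, 0.017, 1.0, 0.0]
wrist_force: [-0.4, 0.9, 0.1]
opening: 1.0
```

Run:
```python
from st import *
to([.571,-.258,.257],88)
a=camera("top");s=camera("scene")
cv2.imwrite("pics/c2.png",np.hstack([crop(a,250,150,66,80,6),crop(s,256,150,66,80,6)]))
g=o["eef_pos"]-[0,0,.173]
print("tips px",proj("top",g),proj("scene",g))
```

```text
t 3.25 p [ 0.572  -0.254   0.3401] yang 88.09 z [-1.e-04  4.e-04 -1.e+00] F [-0.38  0.88  0.07] T [-0.04 -0.   -0.03] op 1.0
shift/250 [ 0.0033 -0.0161  0.3325] 0.001
tips px [287.06206962 189.72044224] [280.49544746 189.85697384]
```

View pics/c2.png

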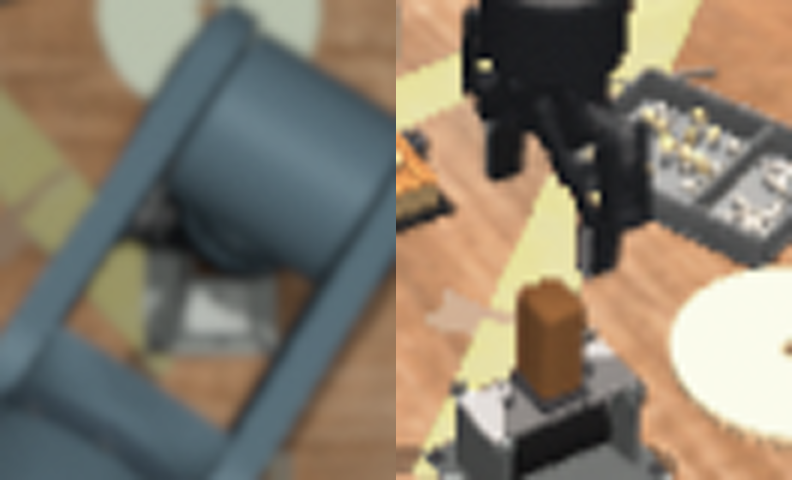

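The tips straddle the handle (handle top at (551,295), tip midpoint about (551,225)). Descend, then close.

Request:
drive_tool(increments=[[[0,-0.008,0.04],0],[[0.003,-0.016,0.1],0],[[0.003,-0.016,0.17],0],[[0.003,-0.016,0.24],0],[[0.003,-0.016,0.3],0],[[0.003,-0.016,0.34],0],[[0.003,-0.016,0.348],0],[[0.003,-0.016,0.348],0]])

```text
time_s: 4.35
eef_pos: [0.5711, -0.2598, 0.253]
eef_rot: [0.0, 0.017, 1.0, -0.0]
wrist_force: [-0.6, -0.7, -0.0]
opening: 1.003
```

Request:
drive_tool(increments=[[[0,0,0],0],[[0,0,0],0],[[0,0,0],0],[[0,0,0],0],[[0,0,0],0],[[0,0,0],0],[[0,0,0],0],[[0,0,0],0]], claw=1)

```text
time_s: 5.35
eef_pos: [0.5711, -0.2597, 0.2533]
eef_rot: [0.0, 0.017, 1.0, -0.0]
wrist_force: [-1.0, 2.5, 5.4]
opening: 0.39
```

```bash
python3 -c "
from st import *
to([.571,-.258,.257],88)"
```

```text
t 5.35 p [ 0.5711 -0.2597  0.2533] yang 88.0 z [ 6.e-04 -2.e-04 -1.e+00] F [-0.97  2.52  5.44] T [ 0.36  0.09 -0.03] op 0.39
shift/250 [ 0.0007  0.0067 -0.0149] 0.0
```

Gripped (opening × 85 mm ≈ 33 mm). Lift.

Request:
drive_tool(increments=[[[0,0,-0.01],0],[[0,0,-0.04],0],[[0,0,-0.09],0],[[0,0,-0.15],0],[[0,0,-0.21],0],[[0,0,-0.27],0],[[0,0,-0.3],0],[[0,0,-0.3],0]])

```text
time_s: 6.35
eef_pos: [0.5711, -0.2598, 0.3286]
eef_rot: [0.001, 0.017, 1.0, -0.0]
wrist_force: [0.3, -0.2, -4.0]
opening: 0.388
```

Run:
```python
from st import *
c=np.array([.588,.118]);th=np.radians(-3.1)
u=np.array([-np.sin(th),np.cos(th)])
p=c-.102*u
print(p,c+.102*u)
to([*p,.30],86.9)
s=camera("scene")
cv2.imwrite("pics/c3.png",crop(s,248,130,90,100,6))
```

```text
t 6.35 p [ 0.5711 -0.2598  0.3286] yang 88.0 z [ 1.2e-03 -9.0e-04 -1.0e+00] F [ 0.28 -0.2  -3.99] T [-0.02 -0.02 -0.02] op 0.388
[0.58248396 0.01614926] [0.59351604 0.21985074]
shift/250 [-0.0069  1.1049  0.1134] 0.0122
```

View pics/c3.png

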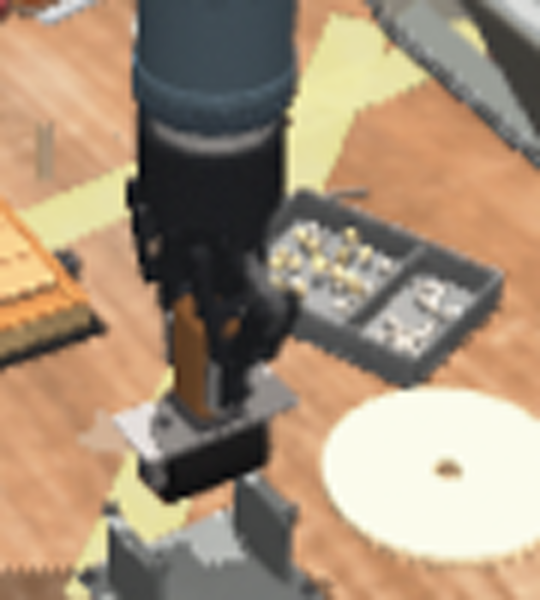

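The roller is upright in the grip, measured weight 4 N, and lifted clear of the rest. Carry it to the near end strip.

Request:
drive_tool(increments=[[[0,0.04,0],0],[[0,0.14,0],0],[[0,0.3,0],0],[[0,0.48,0],0.006],[[0,0.66,0],0.0122],[[0,0.82,0],0.0122],[[0,0.94,0],0.0122],[[0,1.0,0],0.0122]])

```text
time_s: 7.4
eef_pos: [0.579, -0.0068, 0.3274]
eef_rot: [-0.0, 0.026, 1.0, 0.0]
wrist_force: [1.2, -0.7, -4.3]
opening: 0.393
```

```bash
python3 -c "
from st import *
to([.5825,.016,.277],86.9)"
```

```text
t 7.4 p [ 0.579  -0.0068  0.3274] yang 87.07 z [-9.e-04  6.e-04 -1.e+00] F [ 1.23 -0.65 -4.34] T [-0.06  0.01 -0.01] op 0.393
shift/250 [-0.0096  0.0918  0.2016] 0.0018
```

Request:
drive_tool(increments=[[[0,0.03,0.02],0],[[-0.004,0.07,0.06],0],[[-0.009,0.1,0.11],0],[[-0.009,0.1,0.16],0],[[-0.009,0.1,0.19],0],[[-0.009,0.1,0.202],0],[[-0.009,0.1,0.202],0],[[-0.009,0.1,0.202],0]])

```text
time_s: 8.4
eef_pos: [0.5835, 0.0148, 0.2777]
eef_rot: [0.0, 0.027, 1.0, -0.0]
wrist_force: [0.5, 0.1, -3.8]
opening: 0.392
```

Run:
```python
from st import *
a=camera("scene")
cv2.imwrite("pics/c4.png",crop(a,195,115,100,90,7))
```

```text
t 8.4 p [0.5835 0.0148 0.2777] yang 86.89 z [ 9.e-04 -2.e-04 -1.e+00] F [ 0.45  0.15 -3.75] T [ 0.02  0.   -0.03] op 0.392
```

View pics/c4.png

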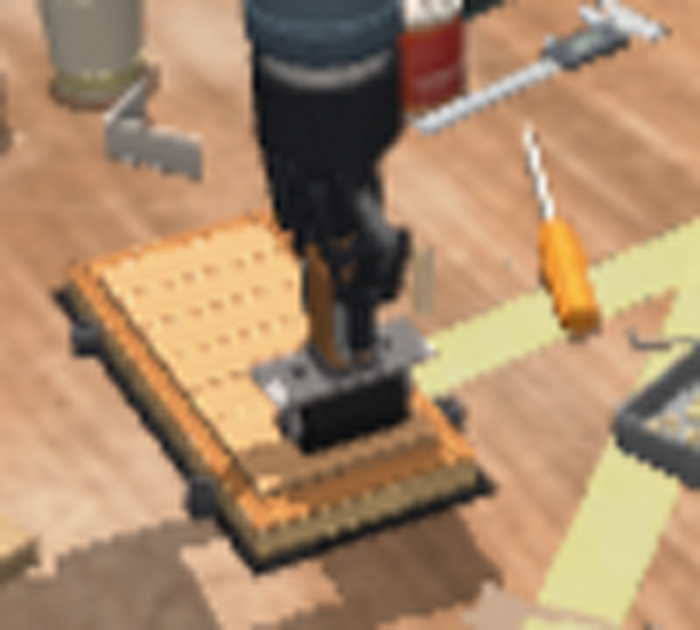

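The wheel is over the near end strip and not yet touching. Guarded descent in small steps.

Request:
drive_tool(increments=[[[0,0,0.001],0],[[0,0,0.003],0],[[0,0,0.005],0],[[0,0,0.007],0],[[0,0,0.008],0],[[0,0,0.008],0],[[0,0,0.008],0],[[0,0,0.008],0]])

```text
time_s: 9.45
eef_pos: [0.5833, 0.015, 0.2752]
eef_rot: [0.0, 0.027, 1.0, 0.0]
wrist_force: [-0.2, -0.0, -3.5]
opening: 0.388
```

Request:
drive_tool(increments=[[[0,0,0.001],0],[[0,0,0.002],0],[[0,0,0.003],0],[[0,0,0.004],0],[[0,0,0.005],0],[[0,0,0.006],0],[[0,0,0.006],0],[[0,0,0.006],0]])

```text
time_s: 10.45
eef_pos: [0.5833, 0.015, 0.2737]
eef_rot: [0.0, 0.027, 1.0, -0.0]
wrist_force: [-1.2, 0.6, -4.0]
opening: 0.39
```

Request:
drive_tool(increments=[[[0,0,0.001],0],[[0,0,0.002],0],[[0,0,0.003],0],[[0,0,0.004],0],[[0,0,0.005],0],[[0,0,0.006],0],[[0,0,0.006],0],[[0,0,0.006],0]])

```text
time_s: 11.45
eef_pos: [0.5832, 0.015, 0.2722]
eef_rot: [-0.0, 0.027, 1.0, -0.0]
wrist_force: [0.5, 0.8, -4.0]
opening: 0.392
```

Request:
drive_tool(increments=[[[0,0,0.001],0],[[0,0,0.002],0],[[0,0,0.003],0],[[0,0,0.004],0],[[0,0,0.005],0],[[0,0,0.006],0],[[0,0,0.006],0],[[0,0,0.006],0]])

```text
time_s: 12.45
eef_pos: [0.5834, 0.015, 0.2714]
eef_rot: [0.0, 0.027, 1.0, -0.0]
wrist_force: [-4.3, 0.7, 4.9]
opening: 0.388
```

Contact: 9 N on the strip, still carried by the foam. Stiffness is about 13 N/mm. Press 1.5 mm further.

Request:
drive_tool(increments=[[[0,0,0.001],0],[[0,0,0.002],0],[[0,0,0.003],0],[[0,0,0.004],0],[[0,0,0.005],0],[[0,0,0.006],0],[[0,0,0.006],0],[[0,0,0.006],0]])

```text
time_s: 13.45
eef_pos: [0.5834, 0.015, 0.2699]
eef_rot: [0.0, 0.027, 1.0, -0.0]
wrist_force: [-2.6, 0.5, 6.0]
opening: 0.387
```

```bash
python3 -c "
from st import *"
```

```text
t 13.45 p [0.5834 0.015  0.2699] yang 86.91 z [ 4.e-04 -1.e-04 -1.e+00] F [-2.62  0.51  5.98] T [0.07 0.66 0.03] op 0.387
```

Request:
drive_tool(increments=[[[0,0,0.001],0],[[0,0,0.002],0],[[0,0,0.003],0],[[0,0,0.003],0],[[0,0,0.003],0],[[0,0,0.003],0],[[0,0,0.003],0],[[0,0,0.003],0]])

```text
time_s: 14.45
eef_pos: [0.5835, 0.015, 0.2698]
eef_rot: [0.0, 0.027, 1.0, -0.0]
wrist_force: [-4.9, 0.3, 10.0]
opening: 0.39
```

Bedded: force is up to 14 N with almost no further sinking. Now roll on, one strip per call, adjusting depth.

Request:
drive_tool(increments=[[[0,0.012,0.001],0],[[0,0.03,0.001],0],[[0,0.048,0.001],0],[[0,0.066,0.001],0],[[0,0.084,0.001],0],[[0,0.102,0.001],0],[[0,0.12,0.001],0],[[0,0.136,0.001],0]])

```text
time_s: 15.45
eef_pos: [0.5854, 0.049, 0.2702]
eef_rot: [0.001, 0.027, 1.0, -0.0]
wrist_force: [-6.3, -0.3, 13.0]
opening: 0.39
```

```bash
python3 -c "
from st import *"
```

```text
t 15.45 p [0.5854 0.049  0.2702] yang 86.9 z [ 1.1e-03 -4.0e-04 -1.0e+00] F [-6.32 -0.26 12.95] T [-0.02  1.35 -0.1 ] op 0.39
```

Request:
drive_tool(increments=[[[0.001,0.012,0],0],[[0.001,0.03,0],0],[[0.002,0.048,0],0],[[0.002,0.066,0],0],[[0.002,0.084,0],0],[[0.002,0.102,0],0],[[0.002,0.12,0],0],[[0.002,0.136,0],0]])

```text
time_s: 16.45
eef_pos: [0.587, 0.083, 0.2695]
eef_rot: [0.001, 0.027, 1.0, -0.0]
wrist_force: [-2.1, -0.5, 6.5]
opening: 0.394
```

Request:
drive_tool(increments=[[[0,0,0.001],0],[[0,0,0.002],0],[[0,0,0.002],0],[[0,0,0.002],0],[[0,0,0.002],0],[[0,0,0.002],0],[[0,0,0.002],0],[[0,0,0.002],0]])

```text
time_s: 17.45
eef_pos: [0.587, 0.083, 0.2694]
eef_rot: [0.001, 0.027, 1.0, 0.0]
wrist_force: [-4.0, 1.4, 9.9]
opening: 0.394
```

Request:
drive_tool(increments=[[[0.001,0.012,0.001],0],[[0.001,0.03,0.001],0],[[0.001,0.048,0.001],0],[[0.001,0.066,0.001],0],[[0.001,0.084,0.001],0],[[0.001,0.102,0.001],0],[[0.001,0.12,0.001],0],[[0.001,0.136,0.001],0]])

```text
time_s: 18.45
eef_pos: [0.5889, 0.117, 0.27]
eef_rot: [0.002, 0.027, 1.0, 0.0]
wrist_force: [-3.7, -1.2, 13.6]
opening: 0.394
```

Contact is 17.6 N. Continue.

Request:
drive_tool(increments=[[[0.001,0.012,0],0],[[0.001,0.03,0],0],[[0.001,0.048,0],0],[[0.001,0.066,0],0],[[0.001,0.084,0],0],[[0.001,0.102,0],0],[[0.001,0.12,0],0],[[0.001,0.136,0],0]])

```text
time_s: 19.45
eef_pos: [0.5906, 0.151, 0.2696]
eef_rot: [0.002, 0.027, 1.0, 0.0]
wrist_force: [-2.0, -0.8, 8.8]
opening: 0.392
```

Request:
drive_tool(increments=[[[0,0,0.001],0],[[0,0,0.002],0],[[0,0,0.002],0],[[0,0,0.002],0],[[0,0,0.002],0],[[0,0,0.002],0],[[0,0,0.002],0],[[0,0,0.002],0]])

```text
time_s: 20.45
eef_pos: [0.5906, 0.1511, 0.2695]
eef_rot: [0.002, 0.027, 1.0, 0.0]
wrist_force: [-4.1, 1.4, 12.3]
opening: 0.391
```

Contact is 16.3 N, strip bedded. On to strip 6.

Request:
drive_tool(increments=[[[0.001,0.012,0],0],[[0.001,0.03,0],0],[[0.001,0.048,0],0],[[0.001,0.066,0],0],[[0.001,0.084,0],0],[[0.001,0.102,0],0],[[0.001,0.12,0],0],[[0.001,0.136,0],0]])

```text
time_s: 21.45
eef_pos: [0.5924, 0.1852, 0.2701]
eef_rot: [0.002, 0.027, 1.0, 0.0]
wrist_force: [-3.1, 0.2, 14.8]
opening: 0.392
```

Request:
drive_tool(increments=[[[0.001,0.012,0],0],[[0.001,0.03,0],0],[[0.001,0.048,0],0],[[0.001,0.066,0],0],[[0.001,0.084,0],0],[[0.001,0.102,0],0],[[0.001,0.12,0],0],[[0.001,0.136,0],0]])

```text
time_s: 22.45
eef_pos: [0.5941, 0.2191, 0.2697]
eef_rot: [0.003, 0.027, 1.0, 0.001]
wrist_force: [-2.2, 0.3, 10.7]
opening: 0.392
```

```bash
python3 -c "
from st import *"
```

```text
t 22.45 p [0.5941 0.2191 0.2697] yang 86.89 z [ 0.0052  0.001  -1.    ] F [-2.17  0.34 10.71] T [-0.05  0.4  -0.16] op 0.392
```

All seven have been passed. Strip 7 reads 14.7 N, so press a bit more there, then a return pass to make sure every strip got a full ~17 N.

Request:
drive_tool(increments=[[[0,0.006,0.001],0],[[0,0.012,0.002],0],[[0,0.02,0.002],0],[[0,0.024,0.002],0],[[0,0.024,0.002],0],[[0,0.024,0.002],0],[[0,0.024,0.002],0],[[0,0.024,0.002],0]])

```text
time_s: 23.45
eef_pos: [0.5945, 0.2252, 0.2696]
eef_rot: [0.003, 0.027, 1.0, 0.001]
wrist_force: [-2.9, 0.7, 13.8]
opening: 0.388
```

Request:
drive_tool(increments=[[[-0.001,-0.012,0],0],[[-0.001,-0.032,-0.002],0],[[-0.001,-0.054,-0.002],0],[[-0.001,-0.076,-0.002],0],[[-0.001,-0.098,-0.002],0],[[-0.001,-0.12,-0.002],0],[[-0.001,-0.142,-0.002],0],[[-0.001,-0.16,-0.002],0]])

```text
time_s: 24.45
eef_pos: [0.5924, 0.1851, 0.2702]
eef_rot: [0.002, 0.027, 1.0, 0.001]
wrist_force: [-4.0, 0.8, 14.4]
opening: 0.389
```

Request:
drive_tool(increments=[[[-0.001,-0.012,0],0],[[-0.001,-0.03,0],0],[[-0.001,-0.048,0],0],[[-0.001,-0.066,0],0],[[-0.001,-0.084,0],0],[[-0.001,-0.102,0],0],[[-0.001,-0.12,0],0],[[-0.001,-0.136,0],0]])

```text
time_s: 25.45
eef_pos: [0.5907, 0.1509, 0.2695]
eef_rot: [0.002, 0.027, 1.0, 0.0]
wrist_force: [-2.9, 0.1, 11.0]
opening: 0.389
```

Request:
drive_tool(increments=[[[-0.001,-0.012,0],0],[[-0.001,-0.03,0],0],[[-0.001,-0.048,-0.002],0],[[-0.001,-0.066,-0.002],0],[[-0.001,-0.084,-0.002],0],[[-0.001,-0.102,-0.002],0],[[-0.001,-0.12,-0.002],0],[[-0.001,-0.136,-0.002],0]])

```text
time_s: 26.45
eef_pos: [0.589, 0.1169, 0.2701]
eef_rot: [0.002, 0.027, 1.0, 0.0]
wrist_force: [-5.3, 1.2, 13.2]
opening: 0.389
```

Request:
drive_tool(increments=[[[-0.001,-0.012,0],0],[[-0.001,-0.03,0],0],[[-0.001,-0.048,0],0],[[-0.001,-0.066,0],0],[[-0.001,-0.084,0.001],0],[[-0.001,-0.102,0.001],0],[[-0.001,-0.12,0.001],0],[[-0.001,-0.136,0.001],0]])

```text
time_s: 27.45
eef_pos: [0.5873, 0.0829, 0.2694]
eef_rot: [0.002, 0.027, 1.0, 0.0]
wrist_force: [-2.9, 1.2, 11.1]
opening: 0.39
```

Request:
drive_tool(increments=[[[-0.001,-0.012,0],0],[[-0.001,-0.03,-0.001],0],[[-0.001,-0.048,-0.003],0],[[-0.001,-0.066,-0.003],0],[[-0.001,-0.084,-0.003],0],[[-0.001,-0.102,-0.003],0],[[-0.001,-0.12,-0.003],0],[[-0.001,-0.136,-0.003],0]])

```text
time_s: 28.45
eef_pos: [0.5856, 0.0488, 0.2702]
eef_rot: [0.001, 0.027, 1.0, -0.0]
wrist_force: [-4.9, 1.1, 11.7]
opening: 0.392
```

Request:
drive_tool(increments=[[[-0.001,-0.015,0],0],[[-0.001,-0.035,0],0],[[-0.001,-0.057,0],0],[[-0.001,-0.08,0.001],0],[[-0.001,-0.102,0.001],0],[[-0.001,-0.124,0.001],0],[[-0.001,-0.145,0.001],0],[[-0.001,-0.16,0.001],0]])

```text
time_s: 29.45
eef_pos: [0.5836, 0.0087, 0.2698]
eef_rot: [0.001, 0.027, 1.0, -0.0]
wrist_force: [-3.9, -0.1, 11.2]
opening: 0.394
```

Both passes gave the same height at each strip with 15–18 N, so all are bedded. Lift off and check.

Request:
drive_tool(increments=[[[0,0,-0.01],0],[[0,0,-0.04],0],[[0,0,-0.09],0],[[0,0,-0.15],0],[[0,0,-0.21],0],[[0,0,-0.24],0],[[0,0,-0.25],0],[[0,0,-0.25],0]])

```text
time_s: 30.45
eef_pos: [0.5828, 0.009, 0.33]
eef_rot: [-0.0, 0.027, 1.0, 0.0]
wrist_force: [0.1, 0.2, -4.1]
opening: 0.394
```

Run:
```python
from st import *
to([.571,-.2597,.33],88)
cv2.imwrite("pics/c5.png",crop(camera("scene"),195,110,100,95,6))
```

```text
t 30.45 p [0.5828 0.009  0.33  ] yang 86.9 z [-3.e-04  1.e-04 -1.e+00] F [ 0.09  0.24 -4.1 ] T [ 0.    0.04 -0.03] op 0.394
shift/250 [-1.1000e-02 -1.0759e+00  1.0000e-04] -0.0122
```

View pics/c5.png

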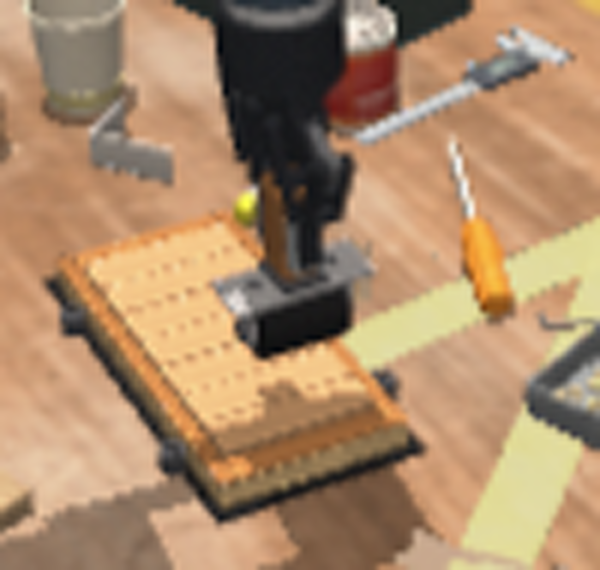

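The strips look level and bedded and the roller is held. I'll return to exactly the earlier pose above the rest and compare pictures for any slip in the grip.

Request:
drive_tool(increments=[[[0,-0.04,0],0],[[0,-0.14,0],0],[[-0.005,-0.3,0],0],[[-0.011,-0.48,0],-0.006],[[-0.011,-0.66,0],-0.0122],[[-0.011,-0.82,0],-0.0122],[[-0.011,-0.94,0],-0.0122],[[-0.011,-1.0,0],-0.0122]])

```text
time_s: 31.5
eef_pos: [0.5716, -0.2429, 0.3297]
eef_rot: [-0.0, 0.019, 1.0, 0.0]
wrist_force: [-0.6, 0.3, -3.8]
opening: 0.387
```

```bash
python3 -c "
from st import *
to([.5711,-.2598,.3286],88)"
```

```text
t 31.5 p [ 0.5716 -0.2429  0.3297] yang 87.88 z [-7.e-04  1.e-04 -1.e+00] F [-0.64  0.34 -3.77] T [-0.    0.02  0.08] op 0.387
shift/250 [-0.0006 -0.0675  0.0043] -0.0014
```

Request:
drive_tool(increments=[[[0,-0.02,0.002],0],[[0,-0.05,0.004],0],[[0,-0.072,0.005],0],[[0,-0.072,0.005],0],[[0,-0.072,0.005],0],[[0,-0.072,0.005],0],[[0,-0.072,0.005],0],[[0,-0.072,0.005],0]])

```text
time_s: 32.5
eef_pos: [0.5715, -0.2587, 0.329]
eef_rot: [0.0, 0.017, 1.0, -0.0]
wrist_force: [-0.1, 0.2, -3.5]
opening: 0.391
```

Run:
```python
from st import *
to([.5711,-.2598,.3286],88)
n=crop(camera("scene"),248,130,90,100,6)
p=cv2.imread("pics/c3.png")
cv2.imwrite("pics/c6.png",np.hstack([p[270:570,90:450],n[270:570,90:450]]))
```

```text
t 32.5 p [ 0.5715 -0.2587  0.329 ] yang 88.0 z [ 0. -0. -1.] F [-0.14  0.15 -3.49] T [-0.02  0.09 -0.02] op 0.391
shift/250 [ 0.0016 -0.0044  0.0015] 0.0
```

View pics/c6.png

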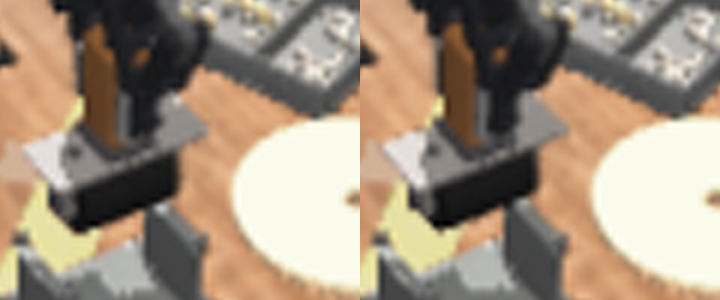

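The pictures look practically identical (bridge left corner (25,150), right about (207,129) in both). A sub-pixel check of the wheel against the bridge comes next.

Run:
```python
from st import *
p=cv2.cvtColor(cv2.imread("pics/c3.png"),6).astype(np.float32)
n=cv2.cvtColor(crop(camera("scene"),248,130,90,100,6),6).astype(np.float32)
for nm,(x,y,w,h) in dict(gripper=(130,140,170,140),handle=(165,290,50,130),bridge=(110,370,190,70),wheel=(135,440,140,65),bridgeL=(110,390,80,60),bridgeR=(230,365,75,60)).items():
    T=p[y:y+h,x:x+w];S=n[y-15:y+h+15,x-15:x+w+15]
    r=cv2.matchTemplate(S,T,cv2.TM_CCOEFF_NORMED);_,m,_,l=cv2.minMaxLoc(r);print(nm,round(m,3),(l[0]-15)/6,(l[1]-15)/6)
for d in([0,0,0],[.001,0,0],[0,.001,0]):
    print(proj("scene",np.array([.5711,-.2598,.1])+d))
to([.5711,-.2598,.3286],88)
```

```text
t 32.55 p [ 0.5715 -0.2587  0.329 ] yang 88.0 z [ 0. -0. -1.] F [ 0.18 -0.06 -3.59] T [-0.01  0.02 -0.02] op 0.392
gripper 0.99 0.0 -0.16666666666666666
handle 0.98 0.0 -0.3333333333333333
bridge 0.991 -0.16666666666666666 -0.3333333333333333
wheel 0.984 0.0 -0.5
bridgeL 0.986 0.0 -0.16666666666666666
bridgeR 0.989 -0.16666666666666666 -0.3333333333333333
[280.79644645 206.47408332]
[281.04890165 206.36340515]
[280.62623377 206.29933426]
shift/250 [ 0.0016 -0.0043  0.0015] 0.0
```

No meaningful slip (under 1 mm). Lower halfway into the rest and check the force.

Request:
drive_tool(increments=[[[0.0016,-0.0044,0.02],0],[[0.0016,-0.0044,0.05],0],[[0.0016,-0.0044,0.08],0],[[0.0016,-0.0044,0.11],0],[[0.0016,-0.0044,0.14],0],[[0.0016,-0.0044,0.165],0],[[0.0016,-0.0044,0.18],0],[[0.0016,-0.0044,0.18],0]])

```text
time_s: 33.6
eef_pos: [0.571, -0.2598, 0.2836]
eef_rot: [-0.0, 0.017, 1.0, 0.0]
wrist_force: [-0.2, -0.5, -3.8]
opening: 0.389
```

```bash
python3 -c "
from st import *
to([.5711,-.2598,.2533],88)"
```

```text
t 33.6 p [ 0.571  -0.2598  0.2836] yang 88.0 z [-5.e-04  3.e-04 -1.e+00] F [-0.24 -0.52 -3.84] T [ 0.02 -0.   -0.  ] op 0.389
shift/250 [-4.000e-04  1.000e-04  1.212e-01] -0.0001
```

Request:
drive_tool(increments=[[[0,0,0.02],0],[[0,0,0.045],0],[[0,0,0.07],0],[[0,0,0.09],0],[[0,0,0.105],0],[[0,0,0.114],0],[[0,0,0.118],0],[[0,0,0.118],0]])

```text
time_s: 34.6
eef_pos: [0.5711, -0.2599, 0.2545]
eef_rot: [0.0, 0.017, 1.0, -0.0]
wrist_force: [0.2, 0.3, -4.6]
opening: 0.394
```

```bash
python3 -c "
from st import *
to([.5711,-.2598,.2533],88)"
```

```text
t 34.6 p [ 0.5711 -0.2599  0.2545] yang 88.0 z [ 1.e-04 -1.e-04 -1.e+00] F [ 0.15  0.3  -4.58] T [ 0.    0.02 -0.02] op 0.394
shift/250 [0.0001 0.0004 0.0049] -0.0
```

Still free, no contact. Set it down gently.

Request:
drive_tool(increments=[[[0,0,0.001],0],[[0,0,0.002],0],[[0,0,0.003],0],[[0,0,0.004],0],[[0,0,0.005],0],[[0,0,0.005],0],[[0,0,0.005],0],[[0,0,0.005],0]])

```text
time_s: 35.6
eef_pos: [0.5711, -0.2599, 0.2533]
eef_rot: [0.0, 0.017, 1.0, -0.0]
wrist_force: [-0.6, 0.3, -1.8]
opening: 0.395
```

Request:
drive_tool(increments=[[[0,0,0.001],0],[[0,0,0.002],0],[[0,0,0.002],0],[[0,0,0.002],0],[[0,0,0.002],0],[[0,0,0.002],0],[[0,0,0.002],0],[[0,0,0.002],0]])

```text
time_s: 36.6
eef_pos: [0.5711, -0.2599, 0.2533]
eef_rot: [0.0, 0.017, 1.0, -0.0]
wrist_force: [-4.4, 3.2, 5.5]
opening: 0.386
```

Request:
drive_tool(increments=[[[0,0,0],0],[[0,0,0],0],[[0,0,0],0],[[0,0,0],0],[[0,0,0],0],[[0,0,0],0],[[0,0,0],0],[[0,0,0],0]], claw=0)

```text
time_s: 37.6
eef_pos: [0.5711, -0.2599, 0.2527]
eef_rot: [0.0, 0.018, 1.0, 0.0]
wrist_force: [-0.2, -0.3, -1.1]
opening: 1.0
```

Request:
drive_tool(increments=[[[0,0,-0.02],0],[[0,0,-0.07],0],[[0,0,-0.14],0],[[0,0,-0.22],0],[[0,0,-0.3],0],[[0,0,-0.38],0],[[0,0,-0.44],0],[[0,0,-0.46],0]])

```text
time_s: 38.6
eef_pos: [0.5713, -0.26, 0.3692]
eef_rot: [0.001, 0.017, 1.0, -0.001]
wrist_force: [-0.2, 0.1, -0.8]
opening: 0.995
```

Run:
```python
from st import *
s=camera("scene");a=camera("top")
cv2.imwrite("pics/c7.png",np.hstack([crop(s,258,180,56,66,7),crop(s,195,130,56,66,7)]))
```

```text
t 38.6 p [ 0.5713 -0.26    0.3692] yang 88.0 z [ 0.0016 -0.0012 -1.    ] F [-0.21  0.11 -0.77] T [ 0.03 -0.02 -0.01] op 0.995
```

View pics/c7.png

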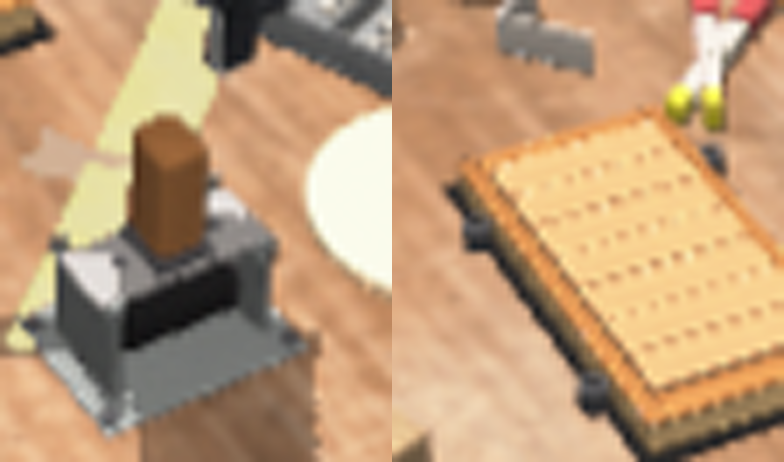

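The roller hangs upright in its rest at (170,180) in the left half, and the strips lie flat with the arm clear. Hand in.

```bash
python3 -c "
from bench import *
print(hand_in())"
```

```text
the job is handed in; nothing more can be done
None
```

I rolled all seven strips in two passes (out and back, about 34–40 mm/s), hung the roller back upright in its rest, and handed the job in. The robot clock read about 39 s, against the 72 s limit.

- **Force:** by the wrist reading plus the roller's 4 N weight, contact force at the check points was 10.5–18.8 N on the first pass and 15–18.4 N on the second. I saw no value near 28 N, but I only had readings at the end of each 1 s move, so a brief peak between them would not show.
- **Low readings:** strips 3 and 5 first read 10.5 N and about 13 N, so I pressed them further on the spot, to 14 N and 16 N. On the second pass both read about 15 N.
- **Bedding:** the wheel sat at the same height on each strip in both passes, within about 0.1 mm, while the foam gives way at about 12 N. I take that as fully bedded. The pictures are too coarse to measure 1–2 mm directly.
- **Sideways force:** the panel pushed sideways on the wheel with 2–6 N while pressing. Comparing pictures before and after showed less than 1 mm of slip in the grip.
- **Rest:** the roller went into the rest without touching anything until it seated. The last picture shows it hanging upright, the strips lying flat and the open gripper clear above. I moved nothing else on the table.

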